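Lock the inspection camera's lens collar and show it a centrifuge tube

ROBOT

A 7-joint arm with a two-finger parallel gripper is mounted at the origin on a cart in front of the work surface, level with it; the furniture and walls round the work are solid. World frame = base frame: x ahead of the robot, y to its left, z up, the work surface at z = 0. Lengths are in m, angles in rad, forces in N, time in s.
With the tool pointing down it reaches from about 0.4 to 0.9 m from the base axis. Payload 5.6 kg.
Tool frame: the origin (TCP) lies at the centre of the arm's flange, where the gripper is bolted on; the fingertips stand 190 mm ahead of it and the grasp point (between the pads) lies 171 mm ahead of it (ctrl.grip_point_offset is the distance from the TCP to the grasp point, in m); z points along the fingers, y is the line along which they close (so a half turn about z gives the same grasp; the last joint's range is limited). The gripper opens to 92 mm and grips with 3 to 60 N. Pads are 20 mm wide; open, the fingers measure 128 mm over their backs; the gripper's body (75 mm by 189 mm) begins 69 mm behind the grasp point.
Start: joints at [1.111, 0.468, -0.012, 1.603, 0.006, 1.071, -0.056], TCP at [0.263, -0.594, 0.405] pointing down, gripper open.
Joint ranges: [-2.53, 2.53], [-0.31, 2.02], [-1.57, 1.55], [0.28, 2.44], [-1.29, 4.43], [0.15, 1.84], [-2.92, 2.92]. Speed limits (rad/s): [2.57, 2.57, 3.14, 3.14, 3.14, 3.14, 3.14].

INTERFACE

Orientations are given as [roll, pitch, yaw] about the fixed x, y, z axes, in that order (R = Rz(yaw) Ry(pitch) Rx(roll)).
In Python, from workcell import ctrl gives the robot as it stands. The module is installed in compiled form; this text tells all that it offers.
- The arm moves only by the tool drive_tool, never from a script. Its argument "plan" is a list of rows, each a list of 2 entries, a list of its own where there are three numbers: the shift along the tool's x, y, z in mm, then the turn about the tool's z in degrees. In form: [[[x, y, z], spin], ...]. A call has 1 to 10 rows; each row is the pose to reach, as a shift and turn from the pose commanded when the call began, along the tool's axes at that moment; what a row does not reach only later rows make up. A row lasts 1/10 s, in which the tool goes at most 50 mm and 8.59 degrees, less where a joint would pass 70% of its speed; a pose out of reach is approached as far as the arm can. A call with a gripper value outside its range is refused whole. "hand" is the opening, from -1 (shut) to 1 (fully open), set as the call begins (left out, the last holds). The fingers move at their own pace and stop on an object; "squeeze" is the grip in N (left out, the last holds). Time passes only in rows, so rows that repeat a pose let the fingers close. It gives the time, the measured TCP pose, the force, the opening and the grip force at its end, in the units of the state.
- ctrl.get_state(): the state, without advancing time (a new reading comes with each control period).
- ctrl.capture(name): name is "scene" or "top" or "wrist"; returns the picture (384x512x3 uint8, red, green, blue); there is no depth.
- ctrl.camera_params(name): a dict with "fx", "fy", "cx", "cy" (pixels), "R" (3x3) and "t" (3): a world point X has camera coordinates R X + t; the wrist camera has in their place "hand_eye" (4x4, takes a point from camera to tool coordinates, whose origin is the TCP and whose axes are the flange's). Camera axes: x right, y down, z forward; pixel columns grow to the right and rows downward; lengths in m; the calibration is good to about 2 mm. A picture is of the moment at which its call begins: read the wrist's pose just before it. camera_params takes no time and is no camera call.
- ctrl.job_done(): hands the job in; it is judged then, once.
The state is a dict: "clock": time; "joint_positions": joint angles; "qvel": joint speeds; "effort": joint torques, N m; "eef_pos": TCP position; "ee_rot": TCP orientation; "ft_force": force on the tool from outside, world axes, zero at the start; "moment": the same for the moment, N m; "gripper_width": finger opening in m; "finger_force": force on a finger pad.
Only numpy, scipy, OpenCV 4.12 (cv2) and the standard library are available. Lean on these libraries where they do the work, as an engineer would, in place of code of your own. Each camera call takes 0.05 s, during which the arm holds its last target. There are 200 camera calls.

TASK

Swing the lever of the lens lock collar on the small inspection camera upright until it lines up with the index rib on top of the lens barrel, and only then take the long capped centrifuge tube out of the grey rest. Hold the tube level and still in front of the lens, on the lens's axis and pointing straight along it, with its conical tip towards the lens and 60 mm from it. The program finishes while still holding the tube there in the air, with the collar left locked; do not shift the small vial in the other lane of the rest or the timer on the bench.

Things in the scene. Friction and masses are not known exactly. Their poses are not given: they have to be found in the camera images.
- lens_front (a point): Centre of the front glass of the fixed inspection camera (black lens, front rim 46 mm across; grey 66 x 46 x 46 mm housing; post 89 mm behind the glass, round 96 mm foot). The lens axis is level, 170 mm above the worktop. x points backwards from the glass into the camera (the lens looks along -x), z up, y level across the lens.
- lock_collar (a joint): Turn of the knurled 52 mm collar on the lens axis; its lever stands 31 mm behind the glass. 0 = locked: lever upright, in line with the rib on the barrel behind it. Positive = lever leans to +y of lens_front (0.4 to 0.7 at the start); it can pass 0, to -0.7. No stop at the mark; friction (0.04 N m) holds it. Housing, collar and rib rise at most 28 mm above the lens axis.
- lever_tip (a point): Free end of the collar's lever, 62 mm from the lens axis. The lever is a round bar 9 mm thick with a black 12 mm grip on its outermost 14 mm; it can be pushed, or closed upon by fingers from above that move across the lens (along y of lens_front).
- tube: Tip end of the capped centrifuge tube (96 mm long, loose, 25 g, lighter or heavier by up to 40 %): origin at the tip, on the tube's axis; z runs along the tube from the tip to the cap. At the start it lies level in either of the two lanes of the rest, its axis 45 mm above the worktop.
- tube_mid (a point): Point on the tube's axis 48 mm from the tip (half-way); axes as tube. Body 16 mm in diameter, cap (82 to 96 mm from the tip) 20 mm. It lies in V yokes 5 mm thick and about 33 mm wide, 8, 36 and 78 mm from the tip; the 37 mm gap between the last two, centred 9 mm from this point towards the cap (+z), is where to grip it from above, across the tube.
- tube_rest: Grey fixed rest, 100 x 126 mm, base plate 6 mm thick; origin at the centre of its underside. Its two lanes run along its x, 33 mm either side of the middle in y; the tube's and vial's caps point along its +x. The yokes' tops rise 47 mm above the worktop.
- vial_mid (a point): Middle of the small loose vial (22 mm diameter, 56 mm long) that lies in the other lane of the rest: leave it. Its z axis runs along it to its cap; its axis lies 50 mm above the worktop.
- timer: Loose white timer, 58 x 62 x 20 mm, lying on the bench: leave it. Origin at the centre of its underside.
- camera: The fixed inspection camera: origin at the centre of its foot on the worktop, x and z axes as lens_front, which lies 75 mm ahead (-x) and 170 mm above it.

How it is judged:
By the outcome, as a careful person would: the job done as asked, in the order asked, and still so for the second after the job is handed in, while the arm keeps its last pose, push and grip.
It also fails if it takes over 48 s, if anything falls off the work surface, if the arm or the gripper's body presses on something with over 40 N, if the wrist force passes 120 N, or if a joint passes its speed limit or range.

## Working session

There is one attempt and no reset: what is moved stays moved. The work goes in short steps, Python scripts to look and compute and a tool call to move; the robot and the scene stay as the last step left them, time stands still between calls to the robot, and variables do not carry over. Pictures are saved under pics/ and viewed, at most 10 in all, crops included, and the job is handed in when it is done.

Besides the shell and the picture viewer there is one more tool, called as name(argument=value, ...), one argument or row to a line, values as JSON. drive_tool: Moves the arm, as the interface text tells. Its arguments: {"type":"object","properties":{"plan":{"type":"array","items":{"type":"array"}},"hand":{"type":"number"},"squeeze":{"type":"number"}},"required":["plan"]}

```bash
mkdir -p pics
python3 - <<'E'
from workcell import ctrl
import cv2,numpy as np
np.set_printoptions(precision=4,suppress=True)
for n in("scene","top"):
    p=ctrl.camera_params(n);print(n,p)
    cv2.imwrite(f"pics/{n}0.png",cv2.resize(ctrl.capture(n)[:,:,::-1],(800,600),interpolation=cv2.INTER_CUBIC))
print(ctrl.camera_params("wrist"));print(ctrl.get_state())
E
```

```text
scene {'fx': 477.3797945314202, 'fy': 477.3797945314202, 'cx': 249.88966937064566, 'cy': 181.6583900034499, 'R': array([[-0.9004, -0.4345, -0.0228],
       [-0.1634,  0.3861, -0.9079],
       [ 0.4033, -0.8137, -0.4186]]), 't': array([0.4235, 0.2167, 0.9937])}
top {'fx': 439.03034077275566, 'fy': 439.03034077275566, 'cx': 250.84392893632238, 'cy': 193.39857673989684, 'R': array([[-0.0328, -0.9995, -0.0015],
       [-0.9701,  0.0322, -0.2405],
       [ 0.2404, -0.0065, -0.9707]]), 't': array([0.0108, 0.5079, 0.9995])}
{'fx': 282.6149858359002, 'fy': 282.6149858359002, 'cx': 254.34469367845412, 'cy': 192.82022844306135, 'hand_eye': array([[ 0.0002, -0.9564, -0.292 ,  0.0829],
       [ 1.    ,  0.0003, -0.0005,  0.0006],
       [ 0.0006, -0.292 ,  0.9564,  0.0203],
       [ 0.    ,  0.    ,  0.    ,  1.    ]])}
{'clock': 0.1, 'joint_positions': array([ 1.111 ,  0.4683, -0.0116,  1.6035,  0.006 ,  1.0714, -0.0563]), 'qvel': array([-0.0005, -0.0006, -0.0022, -0.0045,  0.0002, -0.0007, -0.0012]), 'effort': array([  0.001 , -52.1645,  -0.0125, -24.4367,  -0.0568,   0.0141,
         0.0001]), 'eef_pos': array([ 0.263 , -0.5942,  0.4039]), 'ee_rot': array([-3.14  ,  0.0001,  0.4168]), 'ft_force': array([ 0.6665,  0.3546, -0.1316]), 'moment': array([-0.0436,  0.0194,  0.0348]), 'finger_force': 0.0, 'gripper_width': 0.0918819371345711}
```

View pics/scene0.png

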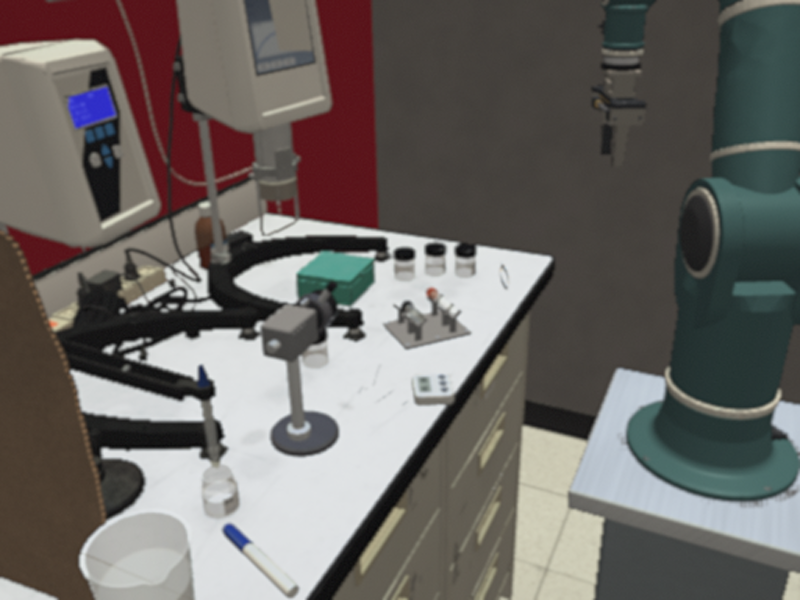

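View pics/top0.png

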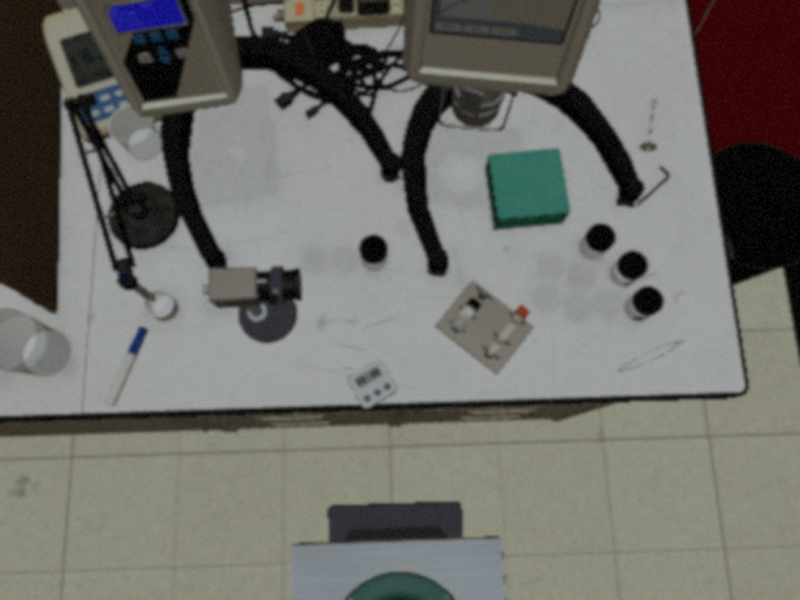

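The scene shows the inspection camera at about (300,330) and the rest at (430,320). In the top view the lens points right at (300,285), the rest is at (485,327), and the timer is at (372,385). The red-capped tube looks like the lower-right lane. I'll enlarge both.

Run:
```python
from workcell import ctrl
import cv2,numpy as np
T=ctrl.capture("top")[:,:,::-1];S=ctrl.capture("scene")[:,:,::-1]
def c(I,x,y):
    o=cv2.resize(I[y:y+50,x:x+66],(396,300),interpolation=cv2.INTER_CUBIC)
    for k in range(0,66,10): cv2.putText(o,str(x+k),(k*6,8),0,.3,(0,0,255));cv2.line(o,(k*6+3,10),(k*6+3,14),(0,0,255))
    for k in range(0,50,10): cv2.putText(o,str(y+k),(0,k*6+6),0,.3,(255,0,0))
    return o
cv2.imwrite("pics/c1.png",np.vstack([np.hstack([c(T,130,165),c(T,278,178)]),np.hstack([c(S,165,180),c(S,240,180)])]))
```

```text
(no output)
```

View pics/c1.png

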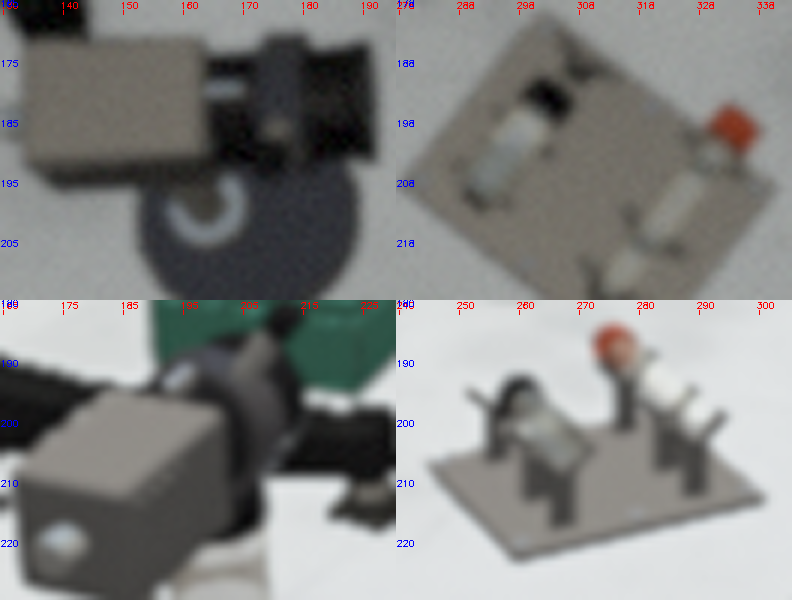

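Crops: tube cap is at top-px (334.5,199.3), and the tip end is near (313,225). The vial is in the other lane. The lens front rim is at about col 192.5, rows 171–192. The lever leans to image-down (−x world), with its foot near (176,187).

```bash
cat > h.py <<'E'
from workcell import ctrl
import cv2,numpy as np
from scipy.spatial.transform import Rotation as Ro
np.set_printoptions(precision=4,suppress=True)
def cam(n,s=None):
    p=ctrl.camera_params(n)
    K=np.array([[p['fx'],0,p['cx']],[0,p['fy'],p['cy']],[0,0,1]])
    if n!='wrist': return K,p['R'],p['t']
    s=s or ctrl.get_state();M=np.eye(4);M[:3,:3]=Ro.from_euler('xyz',s['ee_rot']).as_matrix();M[:3,3]=s['eef_pos']
    M=np.linalg.inv(M@p['hand_eye']);return K,M[:3,:3],M[:3,3]
def bp(C,u,v,z):
    K,R,t=C;d=R.T@np.linalg.solve(K,[u,v,1]);o=-R.T@t
    return o+d*(z-o[2])/d[2]
def pr(C,X):
    K,R,t=C;x=K@(R@np.asarray(X)+t);return x[:2]/x[2]
E
python3 - <<'E'
from h import *
C=cam('top')
for n,u,v,z in [('hA',133.7,171.3,.193),('hB',164.5,171.7,.193),('hC',165,190.8,.193),('hD',135,191.7,.193),('rib',166,179.5,.197),('rimtop',192.5,173,.17),('rimbot',192.5,192,.17),('cap',334.5,199.3,.05),('tip',313,225.5,.045),('vialcap',303.5,194,.05),('timer',238,246,.02)]:
    print(n,bp(C,u,v,z))
for n,u,v,z in [('restR',342.5,209.5,.006),('restT',302,180,.006),('restL',280,208,.006),('footL',153,200,0),('footR',190,200,0)]: print(n,bp(C,u,v,z))
E
```

```text
hA [0.5325 0.2436 0.193 ]
hB [0.5294 0.1778 0.193 ]
hC [0.4872 0.1761 0.193 ]
hD [0.4873 0.2395 0.193 ]
rib [0.5108 0.1736 0.197 ]
rimtop [0.5314 0.1209 0.17  ]
rimbot [0.4885 0.121  0.17  ]
cap [ 0.4893 -0.2093  0.05  ]
tip [ 0.4274 -0.1534  0.045 ]
vialcap [ 0.5051 -0.1346  0.05  ]
timer [0.387  0.0295 0.02  ]
restR [ 0.4722 -0.2363  0.006 ]
restT [ 0.5529 -0.1388  0.006 ]
restL [ 0.4813 -0.0788  0.006 ]
footL [0.5142 0.244  0.    ]
footR [0.5111 0.1495 0.    ]
```

Lens front is ≈ (0.510, 0.121, 0.17) and the axis is nearly along +y world, with the foot centre agreeing. The tube's cap direction is ≈ −42°. I'll move to look at the rest from close by, on the way to the lens.

drive_tool(
  plan=[
    [[38,-35,-10],-7],
    [[76,-70,-20],-14],
    [[114,-104,-30],-21],
    [[152,-138,-35],-28],
    [[190,-173,-40],-35],
    [[228,-208,-45],-42],
    [[266,-242,-45],-50],
    [[304,-277,-45],-58],
    [[343,-312,-45],-66],
    [[343,-312,-45],-66],
  ],
  hand=1,
)

```text
clock: 1.2
eef_pos: [0.4518, -0.1652, 0.4501]
ee_rot: [3.14, -0.001, 1.579]
ft_force: [-0.3, -0.1, 0.6]
gripper_width: 0.092
finger_force: 0.0
```

Run:
```python
from h import *
import pickle
s=ctrl.get_state();I=ctrl.capture('wrist')
pickle.dump((s,I),open('w1.pkl','wb'))
```

drive_tool(
  plan=[
    [[40,10,-20],0],
    [[85,20,-30],0],
    [[130,30,-30],0],
    [[175,43,-30],0],
    [[220,43,-30],0],
    [[260,43,-30],0],
    [[295,43,-30],0],
    [[295,43,-30],0],
  ],
)

```text
clock: 2.05
eef_pos: [0.4934, 0.1287, 0.4798]
ee_rot: [3.142, -0.002, 1.576]
ft_force: [-0.3, -0.6, 0.9]
gripper_width: 0.0919
finger_force: 0.0
```

Run:
```python
from h import *
import pickle
s=ctrl.get_state();I=ctrl.capture('wrist')
pickle.dump((s,I),open('w2.pkl','wb'));print(s['eef_pos'],s['ee_rot'])
for k in(1,2):
    s,I=pickle.load(open(f'w{k}.pkl','rb'))
    C=cam('wrist',s)
    x=[.455,-.18,.045] if k==1 else [.505,.15,.19]
    print(pr(C,x))
    cv2.imwrite(f'pics/w{k}.png',cv2.resize(I[:,:,::-1],(800,600),interpolation=cv2.INTER_CUBIC))
```

```text
[0.4934 0.1287 0.4798] [ 3.1415 -0.0022  1.5755]
[255.958  179.3956]
[266.0982 172.8158]
```

View pics/w2.png

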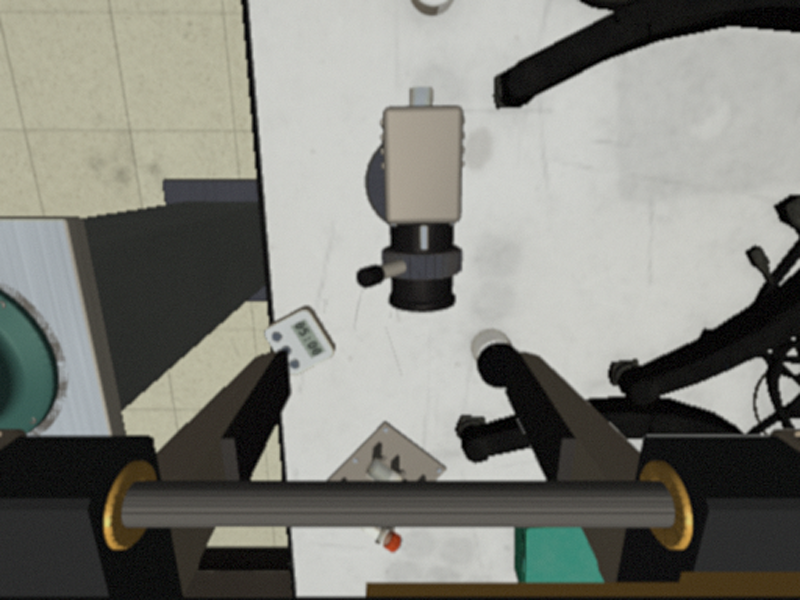

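View pics/w1.png

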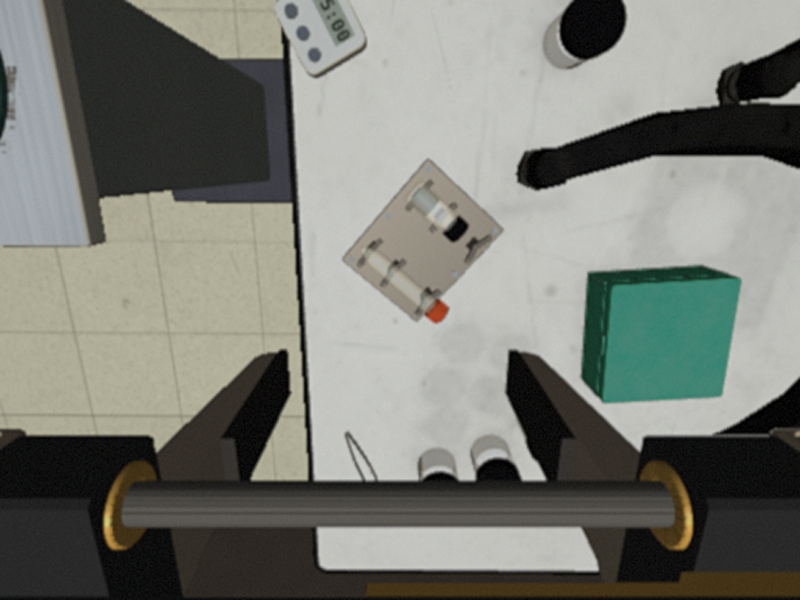

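w2: housing corners are (385,108)–(462,222), the lens front is near (422,305), the rib is at (424,237), and the lever's black grip runs (360–383, 275) to the foot at (405,267). w1: the tube's tip is near (362,247), the cap centre is near (437,310), and the vial's black cap is at (455,229).

Run:
```python
from h import *
import pickle
s,I2=pickle.load(open('w2.pkl','rb'));C=cam('wrist',s);f=.64
for n,u,v,z in [('hA',385,108,.193),('hB',462,108,.193),('hC',461,221,.193),('hD',386,219,.193),('rib',424,237,.197),('rimL',390,303,.17),('rimR',455,303,.17),('rimBot',421,311,.17),('tip',362,277,.222)]: print(n,bp(C,u*f,v*f,z))
s,I1=pickle.load(open('w1.pkl','rb'));C=cam('wrist',s)
for n,u,v,z in [('tip',362,247,.045),('cap',437,310,.048),('vialcap',455,229,.05),('rT',429,159,.006),('rR',503,231,.006),('rB',418,321,.006),('rL',343,259,.006)]: print(n,bp(C,u*f,v*f,z))
a=cv2.resize(I2[140:210,215:305,::-1],(540,420),interpolation=cv2.INTER_CUBIC)[:, :400]
b=cv2.resize(I1[145:215,215:300,::-1],(510,420),interpolation=cv2.INTER_CUBIC)[:, :400]
for o,y in((a,140),(b,145)):
    for k in range(0,66,10): cv2.putText(o,str(215+k),(k*6,8),0,.3,(0,0,255));cv2.line(o,(k*6+3,10),(k*6+3,14),(0,0,255))
    for k in range(0,70,10): cv2.putText(o,str(y+k),(0,k*6+6),0,.3,(255,0,0))
cv2.imwrite('pics/c2.png',np.hstack([a,b]))
```

```text
hA [0.4862 0.2429 0.193 ]
hB [0.5291 0.2432 0.193 ]
hC [0.5314 0.1808 0.193 ]
hD [0.4866 0.1818 0.193 ]
rib [0.5092 0.1717 0.197 ]
rimL [0.4886 0.1222 0.17  ]
rimR [0.5332 0.1225 0.17  ]
rimBot [0.51   0.1166 0.17  ]
tip [0.4739 0.1532 0.222 ]
tip [ 0.4214 -0.1501  0.045 ]
cap [ 0.489  -0.2068  0.048 ]
vialcap [ 0.5017 -0.1331  0.05  ]
rT [ 0.4808 -0.0754  0.006 ]
rR [ 0.5536 -0.1405  0.006 ]
rB [ 0.4741 -0.2323  0.006 ]
rL [ 0.3997 -0.1689  0.006 ]
```

View pics/c2.png

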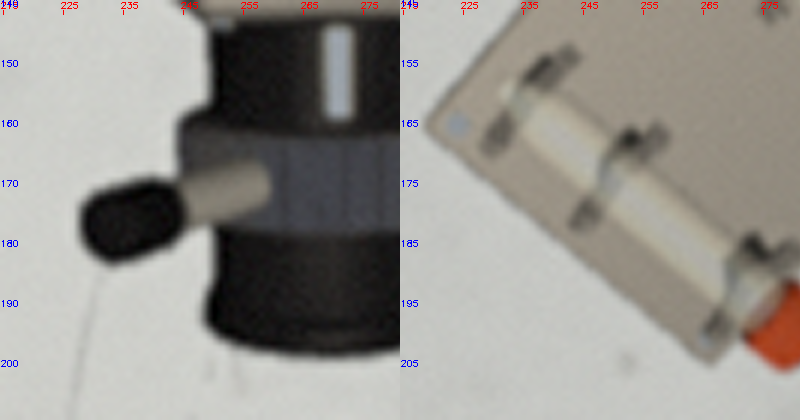

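Rest yaw is ≈ −41.1°, with the grip point ≈ (0.464, −0.187, 0.045). Lens front is ≈ (0.510, 0.1215, 0.17), and the lever tip is at x ≈ 0.474 (lean ≈ 0.6). Next I straddle the lever from above.

drive_tool(
  plan=[
    [[23,-14,0],0.3],
    [[23,-14,0],0.3],
    [[23,-14,0],0.3],
    [[23,-14,0],0.3],
    [[23,-14,25],0.3],
    [[23,-14,50],0.3],
    [[23,-14,70],0.3],
    [[23,-14,84],0.3],
    [[23,-14,84],0.3],
  ],
  hand=0,
  squeeze=6,
)

```text
clock: 3.0
eef_pos: [0.4801, 0.1465, 0.394]
ee_rot: [-3.138, 0.001, 1.562]
ft_force: [0.6, 0.1, -0.5]
gripper_width: 0.0457
finger_force: 0.0
```

Run:
```python
from h import *
s=ctrl.get_state();print(s['eef_pos'],s['ee_rot'],s['ft_force'],s['gripper_width'])
I=ctrl.capture('wrist')
cv2.imwrite('pics/w3.png',cv2.resize(I[100:340,130:390,::-1],None,fx=2.5,fy=2.5,interpolation=cv2.INTER_CUBIC))
```

```text
[0.4801 0.1465 0.394 ] [-3.1381  0.0009  1.562 ] [ 0.6167  0.1121 -0.5191] 0.04565014051474381
```

View pics/w3.png

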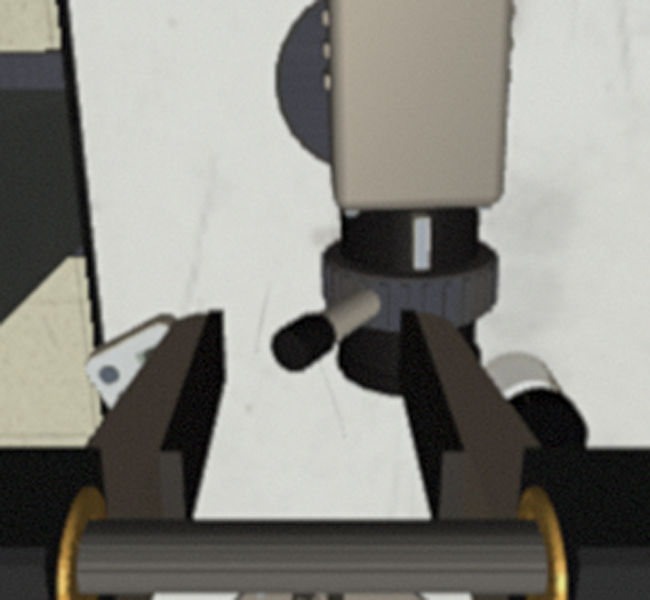

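The lever's grip lies between the open fingers, clear of both. I swing it across to x = 0.510, then close.

drive_tool(
  plan=[
    [[5,8,0],0],
    [[5,16,0],0],
    [[5,24,0],0],
    [[5,30,0],0],
  ],
)

```text
clock: 3.45
eef_pos: [0.5112, 0.1526, 0.3961]
ee_rot: [3.141, -0.0, 1.563]
ft_force: [-1.2, 0.3, 2.1]
gripper_width: 0.0459
finger_force: 0.6
```

drive_tool(
  plan=[
    [[0,0,0],0],
    [[0,0,0],0],
    [[0,0,0],0],
    [[0,0,0],0],
    [[0,0,0],0],
    [[0,0,0],0],
  ],
  hand=-1,
  squeeze=6,
)

```text
clock: 4.05
eef_pos: [0.51, 0.1525, 0.3957]
ee_rot: [-3.142, 0.0, 1.563]
ft_force: [-1.3, 0.4, 1.5]
gripper_width: 0.0116
finger_force: 6.0
```

Run:
```python
from h import *
import pickle
s=ctrl.get_state();print(s['eef_pos'],s['ee_rot'],s['ft_force'],s['gripper_width'])
I=ctrl.capture('wrist');pickle.dump((s,I),open('w4.pkl','wb'))
cv2.imwrite('pics/w4.png',cv2.resize(I[80:230,160:360,::-1],None,fx=4,fy=4,interpolation=cv2.INTER_CUBIC))
```

```text
[0.51   0.1525 0.3957] [-3.1415  0.0001  1.5635] [-1.3395  0.4229  1.5161] 0.011593284990440537
```

View pics/w4.png

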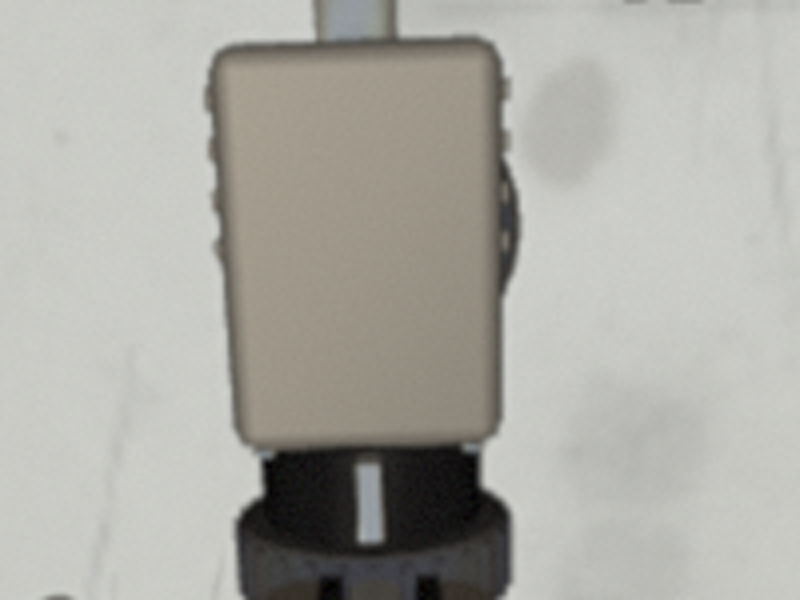

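The grip is held at 11.6 mm, with the fingers at about (335,590)/(428,590) in the crop and the rib at (368,462)–(371,543). The housing sides give the axis direction.

Run:
```python
from h import *
import pickle
s,I=pickle.load(open('w4.pkl','rb'));C=cam('wrist',s)
g=lambda u,v,z:bp(C,160+u/4-.4,80+v/4-.4,z)
L=[g(216,70,.193),g(236,430,.193)];R=[g(498,70,.193),g(499,430,.193)];r=[g(368,462,.198),g(371,543,.198)]
for e in(L,R,r): d=e[0]-e[1];print(e,np.degrees(np.arctan2(d[0],d[1])))
print('gap mid',g((335+428)/2,590,.205), 'collar mid',g((240+508)/2,580,.18))
```

```text
[array([0.486 , 0.2406, 0.193 ]), array([0.4865, 0.1834, 0.193 ])] -0.5404396098785471
[array([0.5291, 0.2403, 0.193 ]), array([0.5306, 0.1831, 0.193 ])] -1.5184822620572629
[array([0.5087, 0.1792, 0.198 ]), array([0.509 , 0.1649, 0.198 ])] -1.4530689321174208
gap mid [0.5107 0.1594 0.205 ] collar mid [0.5093 0.1504 0.18  ]
```

drive_tool(
  plan=[
    [[0,-1,0],0],
    [[0,-1,0],0],
    [[0,-1,0],0],
  ],
)

```text
clock: 4.4
eef_pos: [0.5094, 0.1524, 0.3957]
ee_rot: [3.141, -0.0, 1.563]
ft_force: [0.1, 1.6, 0.9]
gripper_width: 0.0115
finger_force: 6.0
```

drive_tool(
  plan=[
    [[0,0,0],0],
    [[0,0,0],0],
    [[0,0,0],0],
    [[0,0,0],0],
    [[0,0,-20],0],
    [[0,0,-50],0],
    [[0,0,-80],0],
    [[0,0,-80],0],
    [[0,0,-80],0],
  ],
  hand=0.3,
)

```text
clock: 5.3
eef_pos: [0.5091, 0.1525, 0.476]
ee_rot: [3.14, 0.0, 1.563]
ft_force: [0.4, 0.3, -1.1]
gripper_width: 0.06
finger_force: 0.0
```

Run:
```python
from h import *
import pickle
s=ctrl.get_state();print(s['eef_pos'],s['ee_rot'],s['ft_force'],s['gripper_width'])
I=ctrl.capture('wrist');pickle.dump((s,I),open('w5.pkl','wb'))
C=cam('wrist',s);u,v=pr(C,[.509,.155,.198]).astype(int);x0,y0=u-40,v-35;print(x0,y0)
cv2.imwrite('pics/w5.png',cv2.resize(I[y0:y0+74,x0:x0+80,::-1],None,fx=8,fy=8,interpolation=cv2.INTER_CUBIC))
```

```text
[0.5091 0.1525 0.476 ] [3.1405 0.0002 1.5633] [ 0.4383  0.2922 -1.1096] 0.05997830055146689
213 159
```

View pics/w5.png

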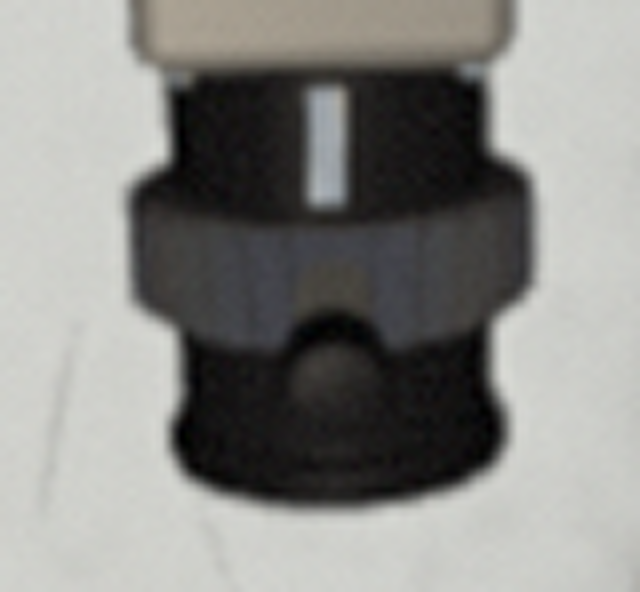

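The lever now looks upright and in line with the rib: rib (326,90)–(329,205), lever foot (334,280), tip (335,375), rim centre (338,430). I check this numerically and plan the tube grasp.

Run:
```python
from h import *
import pickle
s,I=pickle.load(open('w5.pkl','rb'));C=cam('wrist',s)
g=lambda u,v,z:bp(C,213+u/8-.4,159+v/8-.4,z)
print('tip',g(335,375,.232),'foot',g(334,290,.2),'rib',g(326,90,.198),g(329,205,.198),'collar',g(332,255,.17),'rim',g(338.5,430,.17),'rimtop',g(338,500,.193),'hous',g(322,40,.193))
```

```text
tip [0.5098 0.1555 0.232 ] foot [0.5097 0.1548 0.2   ] rib [0.5089 0.1785 0.198 ] [0.5092 0.1647 0.198 ] collar [0.5094 0.1502 0.17  ] rim [0.5101 0.1256 0.17  ] rimtop [0.51  0.125 0.193] hous [0.5085 0.1835 0.193 ]
```

The lever is in line to within ~0.5 mm (0.01 rad), so the collar is locked. On to the tube: target above (0.464, −0.188), yaw 138.9°, opening ~40 mm so the vial stays clear.

drive_tool(
  plan=[
    [[-20,-3,0],0],
    [[-60,-8,0],-6],
    [[-108,-14,0],-14],
    [[-156,-20,10],-22],
    [[-204,-26,20],-30],
    [[-252,-32,30],-38],
    [[-300,-38,45],-46],
    [[-341,-43,60],-49.3],
    [[-341,-43,60],-49.3],
    [[-341,-43,60],-49.3],
  ],
  hand=-0.13,
)

```text
clock: 6.35
eef_pos: [0.4621, -0.1914, 0.4131]
ee_rot: [-3.14, -0.005, 2.418]
ft_force: [0.6, 1.0, 1.0]
gripper_width: 0.0399
finger_force: 0.0
```

Run:
```python
from h import *
import pickle
s=ctrl.get_state();print(s['eef_pos'],s['ee_rot'],s['ft_force'],s['gripper_width'])
I=ctrl.capture('wrist');pickle.dump((s,I),open('w6.pkl','wb'))
print(pr(cam('wrist',s),[.464,-.187,.045]))
cv2.imwrite('pics/w6.png',cv2.resize(I[120:370,120:390,::-1],None,fx=2.4,fy=2.4,interpolation=cv2.INTER_CUBIC))
```

```text
[ 0.4621 -0.1914  0.4131] [-3.1399 -0.0046  2.4176] [0.5907 0.9703 0.9626] 0.03988930891576916
[258.5293 174.9626]
```

View pics/w6.png

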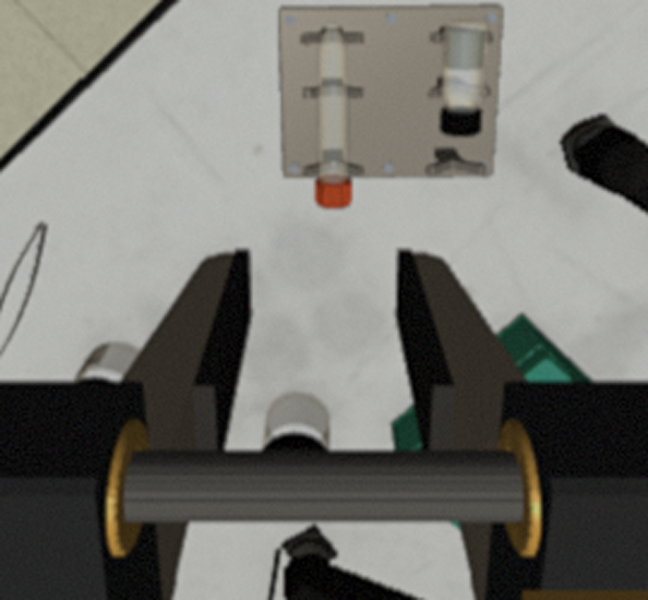

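The picture shows the tube in the left lane, tip (331,28), cap (333,193), yokes at rows 36/90/165, and the vial in the right lane. The fingers' opening is in line with the tube.

Run:
```python
from h import *
import pickle
s,I=pickle.load(open('w6.pkl','rb'));C=cam('wrist',s)
g=lambda u,v,z=.045:bp(C,120+u/2.4-.3,120+v/2.4-.3,z)
tip,cap,y2,y3=g(331,29),g(333,207,.05),g(333,90,.04),g(333,165,.04)
d=tip-cap;print(tip,cap,np.linalg.norm(d[:2]),np.degrees(np.arctan2(d[1],d[0])),'y2,y3',y2,y3,'mid',(y2+y3)/2)
d[2]=0;d/=np.linalg.norm(d)
gp=tip-d*.057;print('gp',gp)
R=Ro.from_euler('xyz',[np.pi,0,s['ee_rot'][2]]).as_matrix()
for p in(gp,(y2+y3)/2): print('tool shift',R.T@(p+[0,0,.171-.0]-s['eef_pos'])*1e3)
print(np.degrees(s['ee_rot']))
```

```text
[ 0.4231 -0.1526  0.045 ] [ 0.4937 -0.2133  0.05  ] 0.09311609428919375 139.3473610857788 y2,y3 [ 0.4476 -0.1727  0.04  ] [ 0.4783 -0.1996  0.04  ] mid [ 0.463  -0.1862  0.04  ]
gp [ 0.4663 -0.1897  0.045 ]
tool shift [ -2.0197   4.0235 197.096 ]
tool shift [  2.8333   4.495  202.096 ]
[-179.9006   -0.2654  138.5172]
```

drive_tool(
  plan=[
    [[1,4,30],-0.5],
    [[1,4,70],-0.5],
    [[1,4,110],-0.5],
    [[1,4,145],-0.5],
    [[1,4,170],-0.5],
    [[1,4,185],-0.5],
    [[1,4,196],-0.5],
    [[1,4,196],-0.5],
    [[1,4,196],-0.5],
  ],
)

```text
clock: 7.3
eef_pos: [0.4661, -0.1842, 0.2205]
ee_rot: [3.141, 0.001, 2.433]
ft_force: [-0.5, 0.2, 0.1]
gripper_width: 0.0402
finger_force: 0.0
```

drive_tool(
  plan=[
    [[0,0,0],0],
    [[0,0,0],0],
    [[0,0,0],0],
    [[0,0,0],0],
    [[0,0,0],0],
    [[0,0,0],0],
  ],
  hand=-1,
  squeeze=12,
)

```text
clock: 7.9
eef_pos: [0.4646, -0.1865, 0.2202]
ee_rot: [-3.138, 0.0, 2.431]
ft_force: [-3.8, -4.3, 4.1]
gripper_width: 0.0153
finger_force: 12.0
```

Gripped (15.3 mm), with a slight side load. I relieve it, then lift straight up.

drive_tool(
  plan=[
    [[0,-2.5,0],0],
    [[0,-2.5,0],0],
    [[0,-2.5,-8],0],
    [[0,-2.5,-25],0],
    [[0,-2.5,-50],0],
    [[0,-2.5,-90],0],
    [[0,-2.5,-130],0],
    [[0,-2.5,-165],0],
    [[0,-2.5,-180],0],
    [[0,-2.5,-180],0],
  ],
)

```text
clock: 8.9
eef_pos: [0.4646, -0.1859, 0.4023]
ee_rot: [3.14, 0.005, 2.433]
ft_force: [0.7, 0.2, -0.5]
gripper_width: 0.0154
finger_force: 12.0
```

Run:
```python
from h import *
s=ctrl.get_state();print(s['eef_pos'],s['ee_rot'],s['ft_force'],s['gripper_width'])
e=s['eef_pos'];gp=e[:2]
# tip at 57 mm, axis lens
yaw=np.radians(91.3);a=np.array([np.cos(yaw),np.sin(yaw)])
L=np.array([.5100,.1225]);tgt=L-a*.117
R=Ro.from_euler('xyz',[np.pi,0,s['ee_rot'][2]]).as_matrix()
print('tgt',tgt,'shift',R.T@(np.r_[tgt-a*.06,.345]-e)*1e3,'shift final',R.T@(np.r_[tgt,.345]-e)*1e3,'spin',-np.degrees(yaw-s['ee_rot'][2]))
```

```text
[ 0.4646 -0.1859  0.4023] [3.1402 0.0051 2.4332] [ 0.7226  0.215  -0.5094] 0.015359289817397257
tgt [0.5127 0.0055] shift [ 47.9706 131.9665  57.2943] shift final [ 88.0305 176.6343  57.2943] spin 48.11300075710279
```

drive_tool(
  plan=[
    [[5,13,0],4],
    [[11,30,5],10],
    [[17,47,12],16],
    [[23,64,20],22],
    [[29,81,28],28],
    [[35,98,36],34],
    [[41,114,45],40],
    [[46,127,53],45],
    [[48,132,57],48.1],
    [[48,132,57],48.1],
  ],
)

```text
clock: 9.9
eef_pos: [0.5129, -0.0535, 0.3408]
ee_rot: [-3.138, -0.001, 1.596]
ft_force: [-1.5, -0.0, 0.5]
gripper_width: 0.0155
finger_force: 12.0
```

Run:
```python
from h import *
import pickle
s=ctrl.get_state();print(s['eef_pos'],s['ee_rot'],s['ft_force'],s['gripper_width'])
I=ctrl.capture('wrist');pickle.dump((s,I),open('w7.pkl','wb'))
C=cam('wrist',s);e=s['eef_pos']
yaw=s['ee_rot'][2];a=np.array([np.cos(yaw),np.sin(yaw),0]);b=e-[0,0,.175]
for k in(.057,.03,-.039):print(k,pr(C,b+a*k))
print('lens',pr(C,[.51,.1225,.17]),pr(C,[.51,.1225,.193]),pr(C,[.4875,.1225,.17]))
G=cv2.cvtColor(I,cv2.COLOR_RGB2HSV)
# coarse dump along the tube column: value & saturation
u=int(pr(C,b+a*.03)[0])
for v in range(100,300,4): print(v,[tuple(int(q) for q in I[v,x]) for x in range(u-20,u+21,10)])
```

```text
[ 0.5129 -0.0535  0.3408] [-3.1381 -0.0013  1.5957] [-1.5195 -0.0123  0.473 ] 0.015487676598237252
0.057 [255.0405 155.248 ]
0.03 [254.9986 201.7481]
-0.039 [254.9078 302.52  ]
lens [ 258.905  -129.5247] [ 259.7267 -184.3809] [ 204.5033 -131.1338]
100 [(203, 205, 199), (201, 201, 198), (203, 204, 199), (203, 205, 199), (201, 202, 198)]
104 [(204, 205, 200), (203, 204, 199), (203, 204, 199), (203, 204, 200), (197, 199, 195)]
108 [(203, 205, 199), (203, 204, 199), (204, 205, 200), (203, 204, 199), (197, 198, 194)]
112 [(203, 205, 199), (204, 207, 202), (205, 207, 203), (200, 202, 197), (197, 199, 195)]
116 [(199, 199, 195), (200, 201, 197), (201, 203, 199), (204, 205, 201), (201, 200, 197)]
120 [(201, 201, 196), (203, 205, 200), (203, 203, 200), (205, 203, 200), (200, 201, 197)]
124 [(201, 203, 198), (203, 204, 200), (197, 199, 193), (202, 203, 198), (203, 206, 201)]
128 [(202, 204, 198), (202, 204, 199), (199, 201, 195), (203, 203, 200), (200, 202, 197)]
132 [(202, 202, 199), (203, 204, 199), (201, 202, 197), (203, 204, 200), (202, 204, 199)]
136 [(202, 203, 197), (202, 203, 198), (20
[... 2782 characters left out ...]
5, 3), (92, 90, 80), (175, 174, 165), (107, 104, 91), (9, 6, 8)]
268 [(9, 5, 6), (91, 87, 80), (174, 172, 162), (128, 121, 109), (15, 6, 10)]
272 [(8, 10, 11), (103, 98, 89), (173, 172, 162), (193, 189, 179), (8, 5, 6)]
276 [(17, 17, 16), (162, 156, 141), (145, 130, 121), (198, 196, 183), (18, 17, 15)]
280 [(34, 31, 29), (128, 98, 79), (138, 114, 102), (120, 90, 72), (35, 31, 29)]
284 [(57, 53, 50), (132, 101, 81), (140, 115, 101), (127, 94, 76), (59, 54, 52)]
288 [(61, 57, 55), (116, 76, 58), (148, 117, 102), (113, 75, 58), (58, 55, 51)]
292 [(58, 55, 52), (157, 62, 31), (116, 61, 42), (145, 55, 27), (56, 53, 51)]
296 [(57, 56, 52), (167, 67, 38), (173, 69, 35), (153, 63, 32), (57, 54, 52)]
```

The tube tip appears at (255,156), where it's predicted for a level tube 57 mm ahead of the grasp point. I average the pose readings and measure the tube's centre line by code.

Run:
```python
from h import *
P=[];Im=[]
for i in range(6):
    s=ctrl.get_state();P.append(np.r_[s['eef_pos'],s['ee_rot'][2],np.abs(s['ee_rot'][0])-np.pi,s['ee_rot'][1]]);Im.append(ctrl.capture('wrist').astype(float))
print(np.array(P));m=np.mean(P,0);print(m)
I=np.mean(Im,0);np.save('w8.npy',I)
K,_,_=cam('wrist');
s['eef_pos']=m[:3];s['ee_rot']=np.array([np.pi,0,m[3]]);C=cam('wrist',s)
a=np.array([np.cos(m[3]),np.sin(m[3]),0]);n=np.array([a[1],-a[0],0])
for v in(176,184,192,198):
    r=I[v,230:280,2];d=np.diff(r);print(v,[int(x) for x in r[5:45]])
for k in (.045,.035):
  for dz in(.17,.1753,.18):
    b=m[:3]-[0,0,dz]+a*k;print(k,dz,pr(C,b),pr(C,b+.008*n)-pr(C,b-.008*n))
```

```text
[[ 0.513  -0.0543  0.3414  1.5959 -0.0026 -0.0007]
 [ 0.5131 -0.0548  0.3418  1.595  -0.0019 -0.0004]
 [ 0.5132 -0.0552  0.3422  1.5941 -0.0011 -0.0001]
 [ 0.5132 -0.0554  0.3424  1.5935 -0.0006  0.    ]
 [ 0.5133 -0.0555  0.3426  1.5929 -0.0002  0.0001]
 [ 0.5133 -0.0555  0.3427  1.5927 -0.      0.0002]]
[ 0.5132 -0.0551  0.3422  1.594  -0.0011 -0.0002]
176 [200, 201, 201, 200, 201, 201, 194, 175, 168, 175, 182, 188, 192, 196, 198, 201, 203, 205, 206, 207, 206, 203, 201, 199, 197, 194, 190, 187, 182, 176, 167, 164, 177, 192, 195, 196, 198, 199, 199, 199]
184 [200, 201, 199, 202, 201, 194, 176, 175, 182, 188, 192, 196, 199, 201, 203, 206, 208, 209, 210, 211, 210, 207, 205, 203, 201, 201, 197, 195, 191, 186, 180, 172, 165, 170, 191, 198, 199, 199, 198, 198]
192 [200, 200, 200, 201, 201, 194, 176, 173, 181, 186, 192, 196, 198, 201, 204, 206, 208, 208, 211, 211, 209, 207, 204, 203, 201, 198, 196, 192, 188, 181, 176, 168, 162, 171, 194, 200, 199, 199, 198, 197]
198 [198, 198, 199, 200, 200, 196, 180, 174, 180, 186, 191, 196, 198, 200, 205, 207, 208, 209, 211, 210, 209, 206, 205, 203, 201, 198, 195, 192, 186, 180, 175, 167, 165, 178, 196, 200, 200, 200, 201, 199]
0.045 0.17 [253.9349 178.2609] [29.3434  0.005 ]
0.045 0.1753 [253.9479 175.9802] [28.4088  0.0048]
0.045 0.18 [253.9588 174.076 ] [27.6284  0.0047]
0.035 0.17 [253.9393 195.7479] [28.7984  0.0048]
0.035 0.1753 [253.952  192.9613] [27.8977  0.0047]
0.035 0.18 [253.9626 190.6321] [27.1448  0.0045]
```

Run:
```python
from h import *
I=np.load('w8.npy')
print('tipcol',[int(x) for x in I[148:166,253:257,:].mean((1,2))])
s=ctrl.get_state();e=s['eef_pos'];yaw=s['ee_rot'][2];C=cam('wrist',s);a=np.array([np.cos(yaw),np.sin(yaw),0])
for k in(.054,.056,.058,.060): print(k,pr(C,e-[0,0,.1753]+a*k))
T=np.mean([ctrl.capture('top').astype(float) for _ in range(4)],0);np.save('t8.npy',T)
C=cam('top');print('lens pred',pr(C,[.51,.1215,.17]),'tip pred',pr(C,e-[0,0,.1753]+a*.057))
g=T.mean(2)
for v in range(170,196,3): print(v,[int(x) for x in g[v,184:200]])
u,v=pr(C,e-[0,0,.1753]+a*.057).astype(int)
print(u,v)
for q in range(v-8,v+9,2): print(q,[int(x) for x in g[q,u-14:u+14]])
```

```text
tipcol [203, 203, 203, 203, 204, 205, 202, 186, 169, 184, 204, 210, 209, 209, 208, 209, 209, 209]
0.054 [253.879  160.0944]
0.056 [253.8778 156.5051]
0.058 [253.8767 152.8887]
0.06 [253.8756 149.2451]
lens pred [192.2549 182.4429] tip pred [247.3   180.054]
170 [186, 186, 185, 183, 181, 176, 174, 174, 177, 178, 177, 178, 176, 175, 176, 175]
173 [90, 84, 76, 68, 53, 42, 51, 97, 144, 172, 181, 181, 178, 179, 177, 176]
176 [22, 18, 20, 20, 26, 28, 43, 78, 123, 160, 179, 186, 185, 186, 185, 185]
179 [28, 34, 31, 28, 32, 39, 46, 70, 109, 155, 179, 187, 188, 188, 188, 187]
182 [43, 43, 39, 34, 33, 35, 44, 60, 103, 152, 180, 190, 190, 189, 189, 189]
185 [28, 27, 29, 27, 24, 22, 36, 59, 101, 151, 181, 188, 189, 190, 189, 190]
188 [16, 14, 12, 13, 16, 14, 17, 45, 96, 149, 180, 190, 191, 192, 190, 190]
191 [34, 34, 40, 59, 85, 91, 86, 87, 118, 159, 184, 191, 191, 191, 193, 191]
194 [64, 63, 63, 71, 103, 143, 173, 185, 190, 191, 192, 191, 190, 192, 191, 191]
247 180
172 [172, 163, 153, 147, 146, 143, 143, 143, 144, 148, 156, 162, 169, 176, 179, 179, 180, 179, 181, 183, 184, 185, 184, 186, 186, 
[... 474 characters left out ...]
 188, 187, 186, 185, 185, 185, 186, 186, 187, 185, 183, 183, 183, 183, 182, 184, 184, 187, 188, 187, 188, 185, 176, 144]
182 [188, 188, 188, 187, 189, 187, 187, 188, 189, 188, 189, 189, 188, 189, 189, 188, 187, 185, 184, 182, 177, 176, 177, 178, 176, 175, 166, 142]
184 [185, 185, 187, 188, 189, 187, 188, 188, 190, 190, 188, 187, 189, 188, 190, 190, 190, 190, 191, 188, 188, 190, 188, 188, 188, 187, 182, 165]
186 [185, 184, 187, 186, 187, 187, 188, 188, 188, 188, 187, 186, 186, 188, 190, 191, 191, 191, 189, 189, 190, 189, 189, 190, 189, 190, 189, 183]
188 [188, 188, 187, 187, 188, 186, 189, 187, 186, 188, 187, 189, 189, 188, 189, 192, 192, 191, 191, 190, 190, 189, 191, 191, 191, 191, 190, 189]
```

Both cameras agree: lens front is at (0.510, 0.124) and the tip is 57 mm ahead of the grasp point. Final approach along the axis: +62.5, +0.7, −2.6 mm.

drive_tool(
  plan=[
    [[5,0,-1],0],
    [[14,0.2,-2],0],
    [[24,0.3,-2.6],0],
    [[34,0.4,-2.6],0],
    [[44,0.5,-2.6],0],
    [[53,0.6,-2.6],0],
    [[59,0.7,-2.6],0],
    [[62.5,0.7,-2.6],0],
    [[62.5,0.7,-2.6],0],
    [[62.5,0.7,-2.6],0],
  ],
)

```text
clock: 11.45
eef_pos: [0.5128, 0.0072, 0.3452]
ee_rot: [-3.141, 0.0, 1.593]
ft_force: [-0.3, 0.4, 0.5]
gripper_width: 0.0155
finger_force: 12.0
```

drive_tool(
  plan=[
    [[0,0,0],0],
    [[0,0,0],0],
    [[0,0,0],0],
    [[0,0,0],0],
    [[0,0,0],0],
  ],
)

```text
clock: 11.95
eef_pos: [0.5127, 0.0075, 0.3453]
ee_rot: [-3.142, 0.0, 1.593]
ft_force: [-0.7, 0.6, -0.1]
gripper_width: 0.0157
finger_force: 12.0
```

Run:
```python
from h import *
s=ctrl.get_state();print(s['eef_pos'],s['ee_rot'],s['ft_force'],s['gripper_width'])
e=s['eef_pos'];yaw=s['ee_rot'][2];a=np.array([np.cos(yaw),np.sin(yaw),0]);b=e-[0,0,.1753]
T=np.mean([ctrl.capture('top').astype(float) for _ in range(4)],0);g=T.mean(2)
C=cam('top');p=pr(C,b+a*.057);print('tip pred',p);u,v=p.astype(int)
for q in range(v-9,v+10,2): print(q,[int(x) for x in g[q,u-10:u+12]])
print('rim',[int(x) for x in g[182,188:198]])
W=ctrl.capture('wrist').astype(float).mean(2)
print('wtip',[int(x) for x in W[148:166,253:257].mean(1)], pr(cam('wrist',s),b+a*.057))
S=ctrl.capture('scene');C=cam('scene');print('scene tip',pr(C,b+a*.057),'cap',pr(C,b-a*.039),'lever',pr(C,[.5095,.1535,.232]))
h=cv2.cvtColor(S,cv2.COLOR_RGB2HSV);m=((h[...,0]<12)|(h[...,0]>172))&(h[...,1]>140)&(h[...,2]>90)
y,x=np.nonzero(m);c=pr(C,b-a*.032);k=np.hypot(x-c[0],y-c[1])<25;print('cap centre pred',c,'seen',x[k].mean() if k.any() else None,y[k].mean() if k.any() else None,k.sum())
```

```text
[0.5127 0.0075 0.3453] [-3.1416  0.      1.5929] [-0.7458  0.5716 -0.0671] 0.015728862894734665
tip pred [218.4384 180.9546]
171 [177, 178, 179, 181, 179, 176, 176, 176, 176, 176, 176, 176, 177, 175, 173, 170, 171, 171, 166, 155, 147, 143]
173 [179, 180, 182, 183, 183, 182, 181, 179, 179, 178, 177, 177, 176, 176, 173, 173, 173, 175, 170, 159, 149, 145]
175 [184, 183, 184, 184, 183, 183, 183, 183, 183, 181, 181, 179, 180, 179, 178, 179, 177, 177, 172, 156, 136, 127]
177 [186, 186, 186, 185, 185, 186, 184, 184, 182, 184, 181, 182, 183, 182, 183, 184, 183, 185, 186, 175, 148, 108]
179 [187, 187, 187, 187, 187, 185, 184, 184, 185, 183, 181, 183, 186, 189, 191, 191, 192, 193, 194, 186, 162, 118]
181 [187, 187, 189, 186, 186, 185, 183, 184, 186, 184, 185, 182, 182, 182, 181, 183, 183, 185, 185, 178, 155, 113]
183 [186, 186, 187, 186, 186, 186, 186, 187, 185, 188, 186, 188, 185, 184, 182, 181, 178, 177, 174, 171, 157, 120]
185 [186, 186, 186, 187, 187, 188, 188, 187, 189, 187, 188, 189, 188, 189, 189, 188, 187, 186, 185, 184, 169, 133]
187 [188, 187, 188, 188, 187, 187, 187, 188, 190, 188, 189, 189, 188, 187, 188, 188, 187, 187, 186, 185, 178, 161]
189 [187, 188, 187, 188, 187, 187, 188, 188, 188, 188, 188, 188, 187, 187, 185, 186, 186, 187, 188, 186, 186, 183]
rim [31, 37, 44, 62, 100, 150, 179, 187, 188, 188]
wtip [193, 193, 193, 195, 194, 195, 192, 177, 162, 176, 195, 200, 199, 199, 200, 201, 201, 201] [253.9491 154.7509]
scene tip [219.3232 183.331 ] cap [237.8533 167.7625] lever [197.4945 172.9419]
cap centre pred [236.5881 168.8255] seen None None 0
```

```bash
python3 -c "
from workcell import ctrl
print(ctrl.job_done())"
```

```text
the job is handed in; nothing more can be done
None
```

I locked the collar first, with the lever upright and within about 0.5 mm of the rib. The tube is now held in front of the lens, tip about 60 mm from the glass, and the job is handed in. I had used all 10 picture views before gripping the tube, so its position was checked only in code: its tilt is indirect (about 1.5° at most), and I did not re-image the collar, vial and timer at the end.

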